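Release the latched outlet key on the dust-extraction switch box

TASK

One of the four identical keys on the grey dust-extraction switch box has been left latched down, a few millimetres lower than the rest and stiffer to a light tap. Find it, press it fully home with the fingertips and let it spring up, so that all four keys stand free; any other key may be tapped lightly but must not be pushed in most of the way. Leave the sanding block, jar and wood offcut around the box where they are.

Things in the scene. Friction and masses are not known exactly. Their poses are not given: they have to be found in the camera images.
- station: Grey dust-extraction switch box fixed to the bench: 120 mm in its own x, 250 mm in its own y, top face 62 mm above the bench; origin at the centre of its underside, z up. Four identical black push keys stand in a row along its y axis, 52 mm apart. Each cap is a flat-topped block, 42 mm (box x) by 37 mm (box y), that moves straight down 9 mm against a spring; fully home it still stands 4 mm proud.
- place_1 (a point): Fixed point of the switch box at the +y end of the row: centre of the top of the key there when that key is free, 75 mm above the bench (13 mm above the box's top face). The latched key's top is 4 mm lower. The point does not move with the key. Axes as the box's.
- place_2 (a point): Fixed point of the switch box at second from the +y end: centre of the top of the key there when that key is free, 75 mm above the bench (13 mm above the box's top face). The latched key's top is 4 mm lower. The point does not move with the key. Axes as the box's.
- place_3 (a point): Fixed point of the switch box at third from the +y end: centre of the top of the key there when that key is free, 75 mm above the bench (13 mm above the box's top face). The latched key's top is 4 mm lower. The point does not move with the key. Axes as the box's.
- place_4 (a point): Fixed point of the switch box at the -y end of the row: centre of the top of the key there when that key is free, 75 mm above the bench (13 mm above the box's top face). The latched key's top is 4 mm lower. The point does not move with the key. Axes as the box's.
- key_a (a joint): Travel in m of the key latched at the start: 0 = free and up, 0.004 = latched, 0.009 = fully home. Its place in the row is drawn afresh each time and not told: find it by touch or sight. It does not give below about 3.2 N; pushed past about 0.0075 (5 N; fully home 5.7 N) its catch lets go for good, and it springs up when the finger is withdrawn.
- key_b (a joint): Travel in m of one of the three free keys: 0 = free and up, 0.009 = fully home. Its place in the row is not told. It starts to give at 1.2 N and takes 0.5 N more per mm; let go, it springs back. Pushing it 0.006 or more counts as switching its outlet on, a mistake.
- key_c (a joint): Travel in m of one of the three free keys: 0 = free and up, 0.009 = fully home. Its place in the row is not told. It starts to give at 1.2 N and takes 0.5 N more per mm; let go, it springs back. Pushing it 0.006 or more counts as switching its outlet on, a mistake.
- key_d (a joint): Travel in m of one of the three free keys: 0 = free and up, 0.009 = fully home. Its place in the row is not told. It starts to give at 1.2 N and takes 0.5 N more per mm; let go, it springs back. Pushing it 0.006 or more counts as switching its outlet on, a mistake.
- sanding_block: Loose cork and wood sanding block, 70 x 115 x 42 mm; origin at the centre of its underside. A bystander.
- screw_jar: Loose glass jar with a steel cap, 64 mm diameter, 85 mm high; origin at the centre of its underside. A bystander.
- offcut: Loose wood offcut, 45 x 160 x 28 mm; origin at the centre of its underside. A bystander.
There are look-alikes about, which are no part of the job. Leave any green or purple look-alike of the part that bears key_a alone.

How it is judged:
By the outcome, as a careful person would: the job done as asked, in the order asked, and still so for the second after the job is handed in, with the robot touching nothing.
It also fails if it takes over 48 s, if anything falls off the work surface, if the arm or the gripper's body presses on something with over 40 N, if the wrist force passes 120 N, or if a joint passes its speed limit or range.

ROBOT

A 7-joint arm with a two-finger parallel gripper is mounted at the origin on the work surface. World frame = base frame: x ahead of the robot, y to its left, z up, the work surface at z = 0. Lengths are in m, angles in degrees, forces in N, time in s.
With the tool pointing down it reaches from about 0.425 to 0.875 m from the base axis. Payload 4.7 kg.
Tool frame: the origin (TCP) lies on the centre line of the jaws, within the pads' length; the fingertips stand 8 mm ahead of it and the grasp point (between the pads) lies 11 mm behind it; z points along the fingers, y is the direction in which the jaws open and shut (so a half turn about z gives the same grasp; the last joint's range is limited). The gripper opens to 87 mm and grips with 3 to 60 N. Pads are 19 mm wide; open, the fingers measure 117 mm over their backs; the gripper's body (75 mm by 190 mm) begins 51 mm behind the grasp point.
Start: joints at [73.516, 18.392, -4.016, 83.108, 1.295, 78.541, -3.26], TCP at [0.193, -0.621, 0.231] pointing down, gripper open.
Joint ranges: [-163.93, 163.93], [-17.29, 119.83], [-79.2, 71.16], [3.27, 140.29], [-89.18, 269.18], [5.43, 117.66], [-154.24, 154.24]. Speed limits (degrees/s): [147.25, 147.25, 180, 180, 180, 180, 180].

INTERFACE

Orientations are given as [roll, pitch, yaw] about the fixed x, y, z axes, in that order (R = Rz(yaw) Ry(pitch) Rx(roll)).
In Python, from cell import status, vision, workorder gives the robot as it stands.
- The arm moves only by the tool step_arm, never from a script. Its argument "series" is a list of rows, each an object of numbers: "ax", "ay", "az": the turn, a rotation vector about the world's x, y, z in degrees; "x", "y", "z": the shift along the world's x, y, z in m; "claw": the opening in per cent of the stroke, from 0 (shut) to 100 (fully open). In form: [{"ax": .., "ay": .., "az": .., "x": .., "y": .., "z": .., "claw": ..}, ...]. A call has 1 to 12 rows; each row is the pose to reach, as a shift and turn from the pose commanded when the call began; what a row does not reach only later rows make up. A row lasts 1/10 s, in which the tool goes at most 50 mm and 8.59 degrees, less where a joint would pass 70% of its speed; a pose out of reach is approached as far as the arm can. A call with a gripper value outside its range is refused whole. The fingers move at their own pace and stop on an object; "squeeze" is the grip in N (left out, the last holds). Time passes only in rows, so rows that repeat a pose let the fingers close. It gives the time, the measured TCP pose, the force and the opening at its end, in the units of the state.
- status.get_obs(): the state, without advancing time (a new reading comes with each control period).
- vision.read_camera(name): name is "scene" or "top" or "wrist"; returns the picture (420x560x3 uint8, red, green, blue); there is no depth.
- vision.camera_params(name): a dict with "fovy" (degrees; the focal length in pixels is half the picture's height over the tangent of half this angle, whatever the lens; pixels are square), "cx", "cy" (the principal point, pixels), "eye" and "orientation" of the camera in the world; the wrist camera has in their place "tool_from_camera" (4x4, takes a point from camera to tool coordinates, whose origin is the TCP and whose axes are the flange's). Camera axes: x right, y down, z forward; pixel columns grow to the right and rows downward; lengths in m; the calibration is good to about 2 mm. A picture is of the moment at which its call begins: read the wrist's pose just before it. camera_params takes no time and is no camera call.
- workorder.sign_off(): hands the job in, once; it reports no verdict.
The state is a dict: "time_s": time; "qpos": joint angles; "joint_velocities": joint speeds; "effort": joint torques, N m; "tool_pos": TCP position; "tool_rot": TCP orientation; "force": force on the tool from outside, world axes, zero at the start; "wrist_torque": the same for the moment, N m; "grip_width": finger opening in m.
Only numpy, scipy, OpenCV 4.12 (cv2) and the standard library are available. Lean on these libraries where they do the work, as an engineer would, in place of code of your own. Each camera call takes 0.05 s, during which the arm holds its last target.

## Working session

There is one attempt and no reset: what is moved stays moved. The work goes in short steps, Python scripts to look and compute and a tool call to move; the robot and the scene stay as the last step left them, time stands still between calls to the robot, and variables do not carry over. Pictures are saved under pics/ and viewed, and the job is handed in when it is done.

Besides the shell and the picture viewer there is one more tool, called after "Emit:" as a command line: name --argument value ..., lists and objects as JSON in quotes. step_arm: Moves the arm, as the interface text tells. Its arguments: {"type":"object","properties":{"series":{"type":"array"},"squeeze":{"type":"number"}},"required":["series"]}

```bash
mkdir -p pics; ls; python3 - <<'E'
from cell import status, vision, workorder
import cv2
print(status.get_obs())
for n in ["scene","top","wrist"]:
    print(n,vision.camera_params(n))
for n in ["scene","top"]:
    cv2.imwrite(f"pics/{n}0.png",vision.read_camera(n)[:,:,::-1])
E
```

```text
pics
{'time_s': 0.0, 'qpos': array([73.51684762, 18.43750427, -4.01721014, 83.1748981 ,  1.29450718,
       78.53859349, -3.25930172]), 'joint_velocities': array([-0.08967773, -0.10796299, -0.0316873 ,  0.02091737, -0.01579106,
       -0.04890717, -0.06768798]), 'effort': array([ 3.74149386e-04, -4.91297150e+01, -4.03531976e-01, -3.12536681e+01,
       -6.37151767e-02,  4.38858045e-02,  1.98449525e-04]), 'tool_pos': array([ 0.19301321, -0.62013141,  0.22947936]), 'tool_rot': array([-1.79894224e+02,  4.64615026e-03,  1.72950990e+01]), 'force': array([0.68935202, 0.32179546, 0.31840766]), 'wrist_torque': array([ 0.04827502,  0.04850647, -0.0151614 ]), 'grip_width': 0.08711642494418766}
scene {'fovy': 54.6821919960111, 'cx': 275.8725913498132, 'cy': 205.06284688325005, 'eye': array([ 0.99724572, -0.4151808 ,  0.93639384]), 'orientation': array([-144.39229497,   -0.47729201,   44.87601785])}
top {'fovy': 44.72379508179876, 'cx': 277.81723583625654, 'cy': 213.8087302650867, 'eye': array([0.45429383, 0.03439766, 1.21559047]), 'orientation': array([-173.71467551,    0.46855135,  -91.45251173])}
wrist {'fovy': 68.67735924191378, 'cx': 284.095232942074, 'cy': 206.10829375337886, 'tool_from_camera': array([[-1.04233942e-03, -9.60105682e-01, -2.79635463e-01,
         7.72258591e-02],
       [ 9.99998774e-01, -1.32745771e-03,  8.30229266e-04,
        -1.19093914e-03],
       [-1.16831209e-03, -2.79634255e-01,  9.60105889e-01,
        -1.54219683e-01],
       [ 0.00000000e+00,  0.00000000e+00,  0.00000000e+00,
         1.00000000e+00]])}
```

View pics/scene0.png

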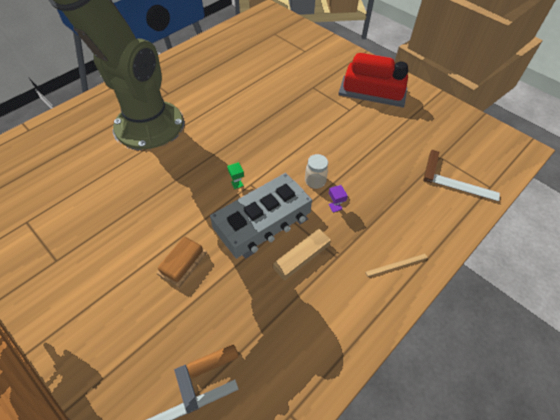

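View pics/top0.png

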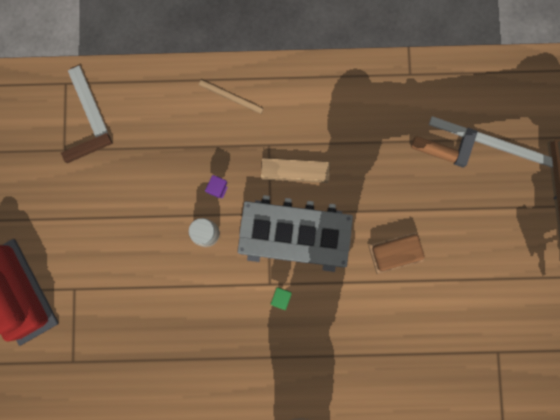

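The box is near top pixel (296,234), with key caps at about (261,230), (284,232), (307,235) and (329,239). The green (282,299) and purple (217,187) cubes are look-alikes to leave alone. Next I'll locate the keys.

```bash
cat > h.py <<'E'
import numpy as np, cv2
from scipy.spatial.transform import Rotation as R
from cell import status, vision
def cam(name,obs=None):
    p=vision.camera_params(name); f=210/np.tan(np.radians(p['fovy']/2))
    if name=='wrist':
        T=np.eye(4);T[:3,:3]=R.from_euler('xyz',obs['tool_rot'],degrees=True).as_matrix();T[:3,3]=obs['tool_pos']
        T=T@p['tool_from_camera']
        return f,p['cx'],p['cy'],T[:3,3],T[:3,:3]
    return f,p['cx'],p['cy'],np.array(p['eye']),R.from_euler('xyz',p['orientation'],degrees=True).as_matrix()
def ray(c,uv,z):
    f,cx,cy,e,M=c; uv=np.atleast_2d(uv).astype(float)
    d=np.c_[(uv[:,0]-cx)/f,(uv[:,1]-cy)/f,np.ones(len(uv))]@M.T
    return e+d*((z-e[2])/d[:,2])[:,None]
def proj(c,P):
    f,cx,cy,e,M=c; q=(np.atleast_2d(P)-e)@M
    return np.c_[cx+f*q[:,0]/q[:,2],cy+f*q[:,1]/q[:,2]]
E
python3 - <<'E'
from h import *
im=cv2.imread('pics/top0.png'); c=cam('top')
m=(im.max(2)<45).astype(np.uint8)
m[:, :235]=0;m[:,360:]=0;m[:195]=0;m[275:]=0
n,l,s,ce=cv2.connectedComponentsWithStats(m)
for i in range(1,n):
    if s[i,4]>60:
        print(s[i],ce[i],ray(c,ce[i],.075),cv2.minAreaRect(np.argwhere(l==i)[:,::-1].astype(np.float32)))
cv2.imwrite('pics/crop0.png',cv2.resize(im[190:280,225:365],None,fx=5,fy=5,interpolation=cv2.INTER_CUBIC))
s=cv2.imread('pics/scene0.png')
cv2.imwrite('pics/crop1.png',cv2.resize(s[160:265,200:325],None,fx=5.5,fy=5.5,interpolation=cv2.INTER_CUBIC))
E
```

```text
[253 220  17  19 260] [260.91153846 229.07692308] [[0.54669973 0.0792885  0.075     ]] ((261.0000305175781, 229.00001525878906), (14.63609790802002, 17.612932205200195), 7.125016689300537)
[276 223  16  19 259] [283.60617761 232.15444015] [[0.53847037 0.02862819 0.075     ]] ((283.6999816894531, 232.0999755859375), (14.424979209899902, 17.819091796875), 8.13010311126709)
[298 226  17  19 269] [306.41263941 235.05204461] [[ 0.53065419 -0.02219091  0.075     ]] ((306.4384765625, 234.99234008789062), (15.00820255279541, 17.73696517944336), 7.125016689300537)
[321 229  18  19 294] [329.13605442 238.03061224] [[ 0.52267729 -0.07271777  0.075     ]] ((329.16461181640625, 238.01829528808594), (16.233436584472656, 18.11077308654785), 6.34019136428833)
```

View pics/crop0.png

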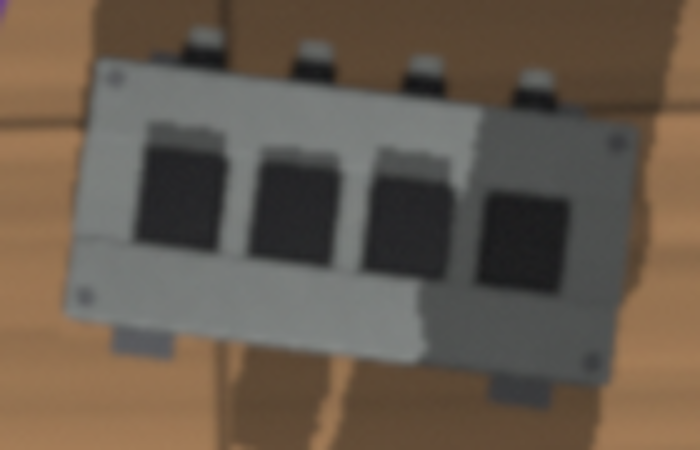

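View pics/crop1.png

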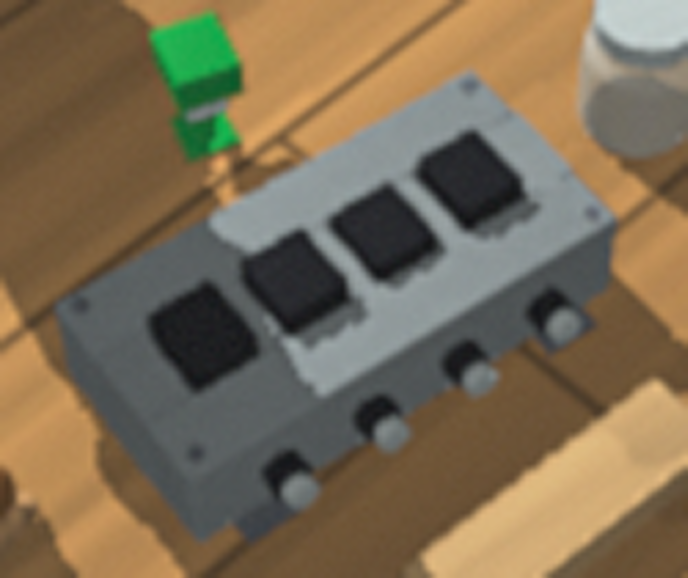

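In the top crop the second key from the left (283.6,232) throws a clearly shorter shadow (about 16 px against 25–28), so I suspect it, at world (0.538, 0.029). The rightmost key is in the arm's shadow and can't be judged. I'll move over the box with the jaws shut and look with the wrist camera.

Emit:
step_arm --series '[{"x": 0.017, "y": 0.029, "az": 3.2, "claw": 0}, {"x": 0.034, "y": 0.057, "az": 6.4, "claw": 0}, {"x": 0.051, "y": 0.086, "az": 9.6, "claw": 0}, {"x": 0.068, "y": 0.114, "az": 12.8, "claw": 0}, {"x": 0.085, "y": 0.143, "az": 16, "claw": 0}, {"x": 0.102, "y": 0.171, "az": 19.2, "claw": 0}, {"x": 0.119, "y": 0.2, "az": 22.4, "claw": 0}, {"x": 0.136, "y": 0.228, "az": 25.6, "claw": 0}, {"x": 0.153, "y": 0.257, "az": 28.8, "claw": 0}, {"x": 0.17, "y": 0.285, "az": 32, "claw": 0}, {"x": 0.187, "y": 0.314, "az": 35.2, "claw": 0}, {"x": 0.204, "y": 0.342, "az": 38.4, "claw": 0}]' --squeeze 20

```text
invalid input
```

Emit:
step_arm --series '[{"x": 0.017, "y": 0.029, "az": 3.2, "claw": 0}, {"x": 0.034, "y": 0.057, "az": 6.4, "claw": 0}, {"x": 0.051, "y": 0.086, "az": 9.6, "claw": 0}, {"x": 0.068, "y": 0.114, "az": 12.8, "claw": 0}, {"x": 0.085, "y": 0.143, "az": 16, "claw": 0}, {"x": 0.102, "y": 0.171, "az": 19.2, "claw": 0}, {"x": 0.119, "y": 0.2, "az": 22.4, "claw": 0}, {"x": 0.133, "y": 0.231, "az": 25.3, "claw": 0}, {"x": 0.133, "y": 0.231, "az": 25.3, "claw": 0}, {"x": 0.133, "y": 0.231, "az": 25.3, "claw": 0}, {"x": 0.133, "y": 0.231, "az": 25.3, "claw": 0}]'

```text
invalid input
```

```bash
python3 - <<'E'
from h import *
o=status.get_obs(); print({k:np.round(v,4) for k,v in o.items()})
w=vision.read_camera('wrist')[:,:,::-1]; cv2.imwrite('pics/w1.png',w)
t=vision.read_camera('top')[:,:,::-1]; cv2.imwrite('pics/t1.png',t)
np.save('o1.npy',np.r_[o['tool_pos'],o['tool_rot']])
E
```

```text
{'time_s': np.float64(0.1), 'qpos': array([73.5166, 18.4334, -4.0186, 83.1691,  1.2943, 78.54  , -3.2595]), 'joint_velocities': array([-0.0113, -0.1858, -0.0553, -0.0671,  0.0506, -0.0203, -0.0909]), 'effort': array([-0.00000e+00, -4.92571e+01, -4.05600e-01, -3.13400e+01,
       -6.41000e-02,  3.95000e-02,  0.00000e+00]), 'tool_pos': array([ 0.193 , -0.6202,  0.2296]), 'tool_rot': array([-1.799027e+02,  3.800000e-03,  1.729630e+01]), 'force': array([ 0.5844,  0.2707, -0.0876]), 'wrist_torque': array([-0.0141, -0.0214,  0.0265]), 'grip_width': np.float64(0.0867)}
```

View pics/w1.png

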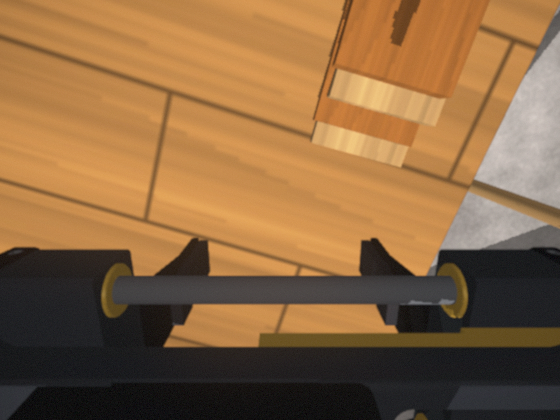

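The calls were refused, probably because every field is required. The wrist view also shows a wooden item at (390,90), so I'll move off in y first.

Emit:
step_arm --series '[{"ax": 0, "ay": 0, "az": 3.2, "x": 0.0, "y": 0.03, "z": 0.01, "claw": 0}, {"ax": 0, "ay": 0, "az": 6.4, "x": 0.01, "y": 0.065, "z": 0.02, "claw": 0}, {"ax": 0, "ay": 0, "az": 9.6, "x": 0.025, "y": 0.1, "z": 0.02, "claw": 0}, {"ax": 0, "ay": 0, "az": 12.8, "x": 0.045, "y": 0.135, "z": 0.02, "claw": 0}, {"ax": 0, "ay": 0, "az": 16, "x": 0.065, "y": 0.165, "z": 0.02, "claw": 0}, {"ax": 0, "ay": 0, "az": 19.2, "x": 0.09, "y": 0.195, "z": 0.02, "claw": 0}, {"ax": 0, "ay": 0, "az": 22.4, "x": 0.115, "y": 0.22, "z": 0.02, "claw": 0}, {"ax": 0, "ay": 0, "az": 25.6, "x": 0.14, "y": 0.245, "z": 0.02, "claw": 0}, {"ax": 0, "ay": 0, "az": 28.8, "x": 0.165, "y": 0.27, "z": 0.02, "claw": 0}, {"ax": 0, "ay": 0, "az": 32, "x": 0.19, "y": 0.295, "z": 0.02, "claw": 0}, {"ax": 0, "ay": 0, "az": 35.2, "x": 0.21, "y": 0.32, "z": 0.02, "claw": 0}, {"ax": 0, "ay": 0, "az": 38.4, "x": 0.23, "y": 0.345, "z": 0.02, "claw": 0}]' --squeeze 20

```text
time_s: 1.4
tool_pos: [0.4239, -0.2744, 0.2505]
tool_rot: [180.0, 0.0, 55.8]
force: [-0.4, 0.5, -0.6]
grip_width: 0.0028
```

Emit:
step_arm --series '[{"ax": 0, "ay": 0, "az": 3.2, "x": 0.012, "y": 0.03, "z": 0, "claw": 0}, {"ax": 0, "ay": 0, "az": 6.4, "x": 0.026, "y": 0.06, "z": 0, "claw": 0}, {"ax": 0, "ay": 0, "az": 9.6, "x": 0.04, "y": 0.09, "z": 0, "claw": 0}, {"ax": 0, "ay": 0, "az": 12.8, "x": 0.054, "y": 0.12, "z": 0, "claw": 0}, {"ax": 0, "ay": 0, "az": 16, "x": 0.068, "y": 0.15, "z": 0, "claw": 0}, {"ax": 0, "ay": 0, "az": 19.2, "x": 0.082, "y": 0.18, "z": 0, "claw": 0}, {"ax": 0, "ay": 0, "az": 22.4, "x": 0.095, "y": 0.205, "z": 0, "claw": 0}, {"ax": 0, "ay": 0, "az": 25.2, "x": 0.105, "y": 0.227, "z": 0, "claw": 0}, {"ax": 0, "ay": 0, "az": 25.2, "x": 0.105, "y": 0.227, "z": 0, "claw": 0}, {"ax": 0, "ay": 0, "az": 25.2, "x": 0.105, "y": 0.227, "z": 0, "claw": 0}]'

```text
time_s: 2.4
tool_pos: [0.5281, -0.0487, 0.2504]
tool_rot: [-180.0, 0.0, 80.9]
force: [0.1, 0.2, 0.1]
grip_width: 0.0004
```

```bash
python3 - <<'E'
from h import *
o=status.get_obs(); print({k:np.round(v,4) for k,v in o.items() if k in('tool_pos','tool_rot','force','qpos')})
w=vision.read_camera('wrist')[:,:,::-1]; cv2.imwrite('pics/w2.png',w)
t=vision.read_camera('scene')[:,:,::-1]; cv2.imwrite('pics/s2.png',t)
np.save('o2.npy',np.r_[o['tool_pos'],o['tool_rot']])
E
```

```text
{'qpos': array([ 38.9862,   5.6239, -38.7827,  97.2538,   3.6162,  78.4133,
        -9.4612]), 'tool_pos': array([ 0.5281, -0.0487,  0.2504]), 'tool_rot': array([-1.799698e+02,  2.810000e-02,  8.092980e+01]), 'force': array([0.0632, 0.1542, 0.1375])}
```

View pics/w2.png

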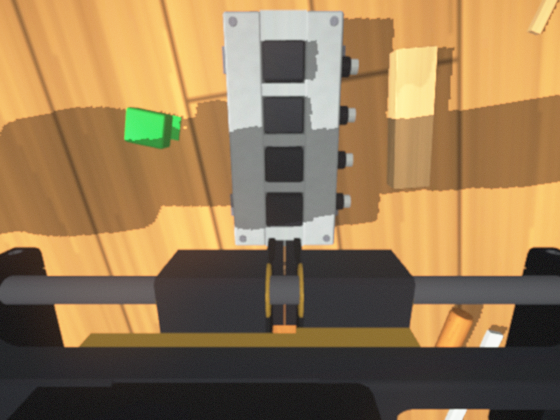

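The wrist view shows the four caps at about (284,60), (284,115), (284,163) and (285,209), the green look-alike at (150,127) and the offcut at (415,117). I'll refine the cap centres.

```bash
python3 - <<'E'
from h import *
p=np.load('o2.npy');c=cam('wrist',dict(tool_pos=p[:3],tool_rot=p[3:]))
im=cv2.imread('pics/w2.png')
m=(im.max(2)<60).astype(np.uint8); m[:,:250]=0;m[:,320:]=0;m[235:]=0
n,l,s,ce=cv2.connectedComponentsWithStats(m)
for i in range(1,n):
    if s[i,4]>200: print(s[i],ce[i].round(1),ray(c,ce[i],.073).round(4))
g=lambda z,uv:ray(c,uv,z).round(4)
# box top corner screws/edges
print(g(.062,[[224,13],[342,12],[236,244],[333,243]]))
cv2.imwrite('pics/crop2.png',cv2.resize(im[0:250,215:365],None,fx=2.4,fy=2.4,interpolation=cv2.INTER_CUBIC))
E
```

```text
[ 265  147   38   34 1257] [283.8 163.5] [[ 0.5323 -0.0201  0.073 ]]
[ 266  193   36   32 1091] [283.8 208.1] [[ 0.5243 -0.0697  0.073 ]]
[[ 0.4977  0.1335  0.062 ]
 [ 0.612   0.1161  0.062 ]
 [ 0.4598 -0.1084  0.062 ]
 [ 0.5753 -0.1257  0.062 ]]
```

View pics/crop2.png

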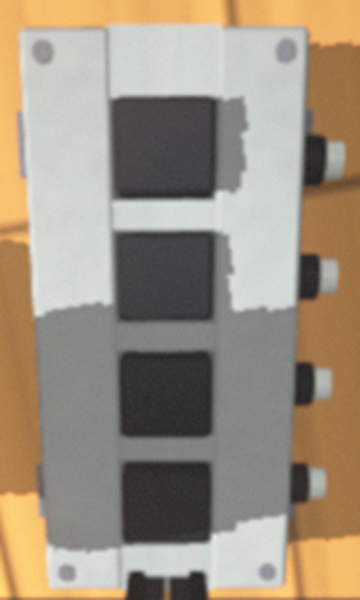

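Both shadowed views agree. Four candidate caps, from the +y side: wrist px (284,60), (284,115), (284,163), (285,209). The second one throws a shadow about half as long, which fits the latched key, at about (0.539, 0.0295). I'll hover above it, then check its height by a light touch.

Emit:
step_arm --series '[{"ax": 0, "ay": 0, "az": 0, "x": 0.004, "y": 0.026, "z": -0.02, "claw": 0}, {"ax": 0, "ay": 0, "az": 0, "x": 0.008, "y": 0.052, "z": -0.05, "claw": 0}, {"ax": 0, "ay": 0, "az": 0, "x": 0.011, "y": 0.078, "z": -0.08, "claw": 0}, {"ax": 0, "ay": 0, "az": 0, "x": 0.011, "y": 0.078, "z": -0.11, "claw": 0}, {"ax": 0, "ay": 0, "az": 0, "x": 0.011, "y": 0.078, "z": -0.14, "claw": 0}, {"ax": 0, "ay": 0, "az": 0, "x": 0.011, "y": 0.078, "z": -0.155, "claw": 0}, {"ax": 0, "ay": 0, "az": 0, "x": 0.011, "y": 0.078, "z": -0.155, "claw": 0}, {"ax": 0, "ay": 0, "az": 0, "x": 0.011, "y": 0.078, "z": -0.155, "claw": 0}]'

```text
time_s: 3.3
tool_pos: [0.5398, 0.0287, 0.0965]
tool_rot: [179.9, -0.0, 80.8]
force: [1.2, 0.4, 1.1]
grip_width: 0.0009
```

```bash
python3 - <<'E'
from h import *
o=status.get_obs(); print({k:np.round(v,4) for k,v in o.items() if k in('tool_pos','tool_rot','force','qpos')})
cv2.imwrite('pics/w3.png',vision.read_camera('wrist')[:,:,::-1])
s=vision.read_camera('scene')[:,:,::-1]
cv2.imwrite('pics/s3.png',cv2.resize(s[120:270,180:360],None,fx=4,fy=4,interpolation=cv2.INTER_CUBIC))
c=cam('scene'); P=o['tool_pos']-[0,0,.008]
print(proj(c,[P,[.5393,.0295,.071]]))
E
```

```text
{'qpos': array([ 30.6903,  15.5787, -41.2106, 106.6715,  11.5874,  61.9169,
       -24.1517]), 'tool_pos': array([0.5398, 0.0287, 0.0965]), 'tool_rot': array([ 1.79940e+02, -3.20000e-03,  8.08115e+01]), 'force': array([1.227 , 0.4107, 1.0893])}
[[268.96209399 195.68897207]
 [269.08402289 199.35601018]]
```

View pics/s3.png

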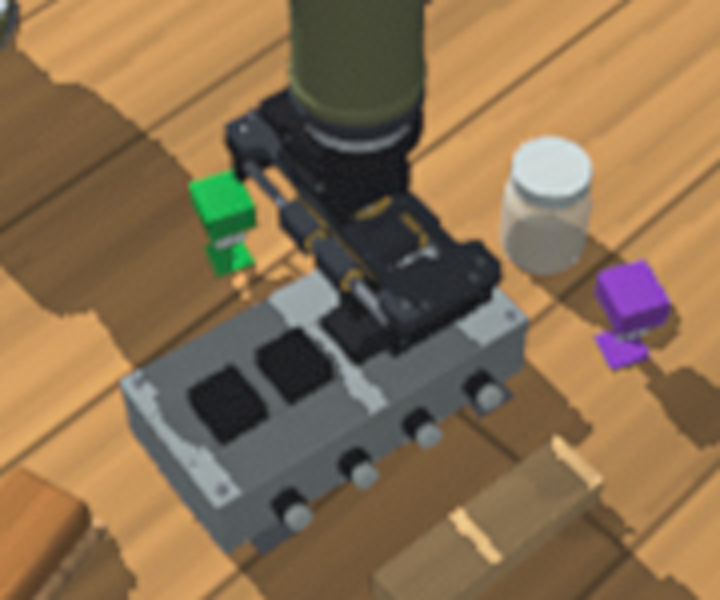

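View pics/w3.png

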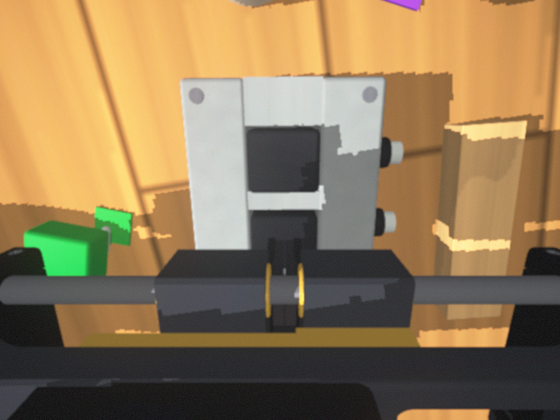

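The fingertips are over the suspected cap. I'll go down to TCP z 0.082, which would be 1 mm into a free key but clear of a latched one, then in 1 mm steps.

Emit:
step_arm --series '[{"ax": 0, "ay": 0, "az": 0, "x": 0, "y": 0.001, "z": -0.005, "claw": 0}, {"ax": 0, "ay": 0, "az": 0, "x": 0, "y": 0.001, "z": -0.01, "claw": 0}, {"ax": 0, "ay": 0, "az": 0, "x": 0, "y": 0.001, "z": -0.0145, "claw": 0}, {"ax": 0, "ay": 0, "az": 0, "x": 0, "y": 0.001, "z": -0.0145, "claw": 0}, {"ax": 0, "ay": 0, "az": 0, "x": 0, "y": 0.001, "z": -0.0145, "claw": 0}, {"ax": 0, "ay": 0, "az": 0, "x": 0, "y": 0.001, "z": -0.0145, "claw": 0}]'

```text
time_s: 4.0
tool_pos: [0.5393, 0.0304, 0.0812]
tool_rot: [180.0, -0.0, 80.9]
force: [0.3, -0.4, -1.0]
grip_width: 0.0006
```

Emit:
step_arm --series '[{"ax": 0, "ay": 0, "az": 0, "x": 0, "y": 0, "z": -0.001, "claw": 0}, {"ax": 0, "ay": 0, "az": 0, "x": 0, "y": 0, "z": -0.001, "claw": 0}, {"ax": 0, "ay": 0, "az": 0, "x": 0, "y": 0, "z": -0.001, "claw": 0}]'

```text
time_s: 4.3
tool_pos: [0.5392, 0.0303, 0.0801]
tool_rot: [180.0, 0.0, 80.9]
force: [0.1, -0.5, 0.6]
grip_width: 0.0006
```

Emit:
step_arm --series '[{"ax": 0, "ay": 0, "az": 0, "x": 0, "y": 0, "z": -0.001, "claw": 0}, {"ax": 0, "ay": 0, "az": 0, "x": 0, "y": 0, "z": -0.001, "claw": 0}, {"ax": 0, "ay": 0, "az": 0, "x": 0, "y": 0, "z": -0.001, "claw": 0}]'

```text
time_s: 4.6
tool_pos: [0.5394, 0.0304, 0.0794]
tool_rot: [180.0, 0.0, 80.9]
force: [-0.5, 0.5, 3.1]
grip_width: 0.0001
```

No load at 0.0801, then a jump to 3.1 N at 0.0794. That is a stiff key about 4 mm low, which matches the latched one. One more small step to confirm before going further (a free key would still be under 5 mm).

Emit:
step_arm --series '[{"ax": 0, "ay": 0, "az": 0, "x": 0, "y": 0, "z": -0.0005, "claw": 0}, {"ax": 0, "ay": 0, "az": 0, "x": 0, "y": 0, "z": -0.0005, "claw": 0}, {"ax": 0, "ay": 0, "az": 0, "x": 0, "y": 0, "z": -0.0005, "claw": 0}]'

```text
time_s: 4.9
tool_pos: [0.5394, 0.0304, 0.0788]
tool_rot: [180.0, 0.0, 80.9]
force: [-0.5, -1.1, 3.6]
grip_width: 0.0007
```

```bash
python3 - <<'E'
from h import *
F=[];Z=[]
for i in range(4):
    o=status.get_obs(); F.append(o['force'][2]);Z.append(o['tool_pos'][2]); w=vision.read_camera('wrist')
print(np.round(F,2),np.round(Z,4))
E
```

```text
[3.55 3.12 3.65 2.82] [0.0788 0.0787 0.0787 0.0787]
```

At this depth the two models predict similar force, so I'll lift to z≈0.0808 and average. A free key would push about 2.3 N there, a latched one nothing.

Emit:
step_arm --series '[{"ax": 0, "ay": 0, "az": 0, "x": 0, "y": 0, "z": 0.002, "claw": 0}, {"ax": 0, "ay": 0, "az": 0, "x": 0, "y": 0, "z": 0.002, "claw": 0}, {"ax": 0, "ay": 0, "az": 0, "x": 0, "y": 0, "z": 0.002, "claw": 0}]'

```text
time_s: 5.4
tool_pos: [0.5388, 0.0303, 0.0802]
tool_rot: [-180.0, 0.0, 80.9]
force: [0.1, 0.1, -0.7]
grip_width: 0.0004
```

```bash
python3 - <<'E'
from h import *
F=[];Z=[]
for i in range(6):
    o=status.get_obs(); F.append(o['force'][2]);Z.append(o['tool_pos'][2]); w=vision.read_camera('wrist')
print(np.round(F,2),np.mean(F),np.round(Z,4))
E
```

```text
[-0.71  0.36 -0.24 -0.35  0.21 -0.01] -0.12405688644712776 [0.0802 0.0802 0.0802 0.0803 0.0803 0.0804]
```

Zero force at 0.0803, so this is the latched key. Pressing home in steps.

Emit:
step_arm --series '[{"ax": 0, "ay": 0, "az": 0, "x": 0, "y": 0, "z": -0.0015, "claw": 0}, {"ax": 0, "ay": 0, "az": 0, "x": 0, "y": 0, "z": -0.003, "claw": 0}, {"ax": 0, "ay": 0, "az": 0, "x": 0, "y": 0, "z": -0.0045, "claw": 0}, {"ax": 0, "ay": 0, "az": 0, "x": 0, "y": 0, "z": -0.006, "claw": 0}, {"ax": 0, "ay": 0, "az": 0, "x": 0, "y": 0, "z": -0.0065, "claw": 0}, {"ax": 0, "ay": 0, "az": 0, "x": 0, "y": 0, "z": -0.0065, "claw": 0}, {"ax": 0, "ay": 0, "az": 0, "x": 0, "y": 0, "z": -0.0065, "claw": 0}]'

```text
time_s: 6.4
tool_pos: [0.5394, 0.0304, 0.0746]
tool_rot: [180.0, 0.0, 80.9]
force: [-2.7, 0.2, 6.2]
grip_width: 0.0006
```

Emit:
step_arm --series '[{"ax": 0, "ay": 0, "az": 0, "x": 0, "y": 0, "z": -0.0005, "claw": 0}, {"ax": 0, "ay": 0, "az": 0, "x": 0, "y": 0, "z": -0.001, "claw": 0}, {"ax": 0, "ay": 0, "az": 0, "x": 0, "y": 0, "z": -0.001, "claw": 0}, {"ax": 0, "ay": 0, "az": 0, "x": 0, "y": 0, "z": -0.001, "claw": 0}]'

```text
time_s: 6.8
tool_pos: [0.5395, 0.0304, 0.0744]
tool_rot: [180.0, 0.0, 80.9]
force: [-2.9, -0.7, 10.3]
grip_width: 0.0006
```

The force rose to 10 N with only 0.2 mm more travel, so the key is on its stop. I'll withdraw, then check that it sprang up.

Emit:
step_arm --series '[{"ax": 0, "ay": 0, "az": 0, "x": 0, "y": 0, "z": 0.003, "claw": 0}, {"ax": 0, "ay": 0, "az": 0, "x": 0, "y": 0, "z": 0.005, "claw": 0}, {"ax": 0, "ay": 0, "az": 0, "x": 0, "y": 0, "z": 0.0075, "claw": 0}, {"ax": 0, "ay": 0, "az": 0, "x": 0, "y": 0, "z": 0.0075, "claw": 0}, {"ax": 0, "ay": 0, "az": 0, "x": 0, "y": 0, "z": 0.0075, "claw": 0}]'

```text
time_s: 7.3
tool_pos: [0.5393, 0.0304, 0.0805]
tool_rot: [180.0, -0.0, 80.9]
force: [0.5, 0.9, 2.7]
grip_width: 0.0003
```

```bash
python3 - <<'E'
from h import *
F=[];Z=[]
for i in range(5):
    o=status.get_obs(); F.append(o['force'][2]);Z.append(o['tool_pos'][2]); w=vision.read_camera('wrist')
print(np.round(F,2),np.mean(F),np.round(Z,4))
E
```

```text
[2.71 3.5  1.77 2.71 2.35] 2.608935938328686 [0.0805 0.0805 0.0805 0.0805 0.0805]
```

Emit:
step_arm --series '[{"ax": 0, "ay": 0, "az": 0, "x": 0, "y": 0, "z": 0.015, "claw": 0}, {"ax": 0, "ay": 0, "az": 0, "x": 0, "y": 0, "z": 0.04, "claw": 0}, {"ax": 0, "ay": 0, "az": 0, "x": 0, "y": 0, "z": 0.08, "claw": 0}, {"ax": 0, "ay": 0, "az": 0, "x": -0.008, "y": -0.04, "z": 0.12, "claw": 0}, {"ax": 0, "ay": 0, "az": 0, "x": -0.013, "y": -0.08, "z": 0.17, "claw": 0}, {"ax": 0, "ay": 0, "az": 0, "x": -0.013, "y": -0.12, "z": 0.17, "claw": 0}, {"ax": 0, "ay": 0, "az": 0, "x": -0.013, "y": -0.16, "z": 0.17, "claw": 0}, {"ax": 0, "ay": 0, "az": 0, "x": -0.013, "y": -0.2, "z": 0.17, "claw": 0}, {"ax": 0, "ay": 0, "az": 0, "x": -0.013, "y": -0.24, "z": 0.17, "claw": 0}, {"ax": 0, "ay": 0, "az": 0, "x": -0.013, "y": -0.24, "z": 0.17, "claw": 0}, {"ax": 0, "ay": 0, "az": 0, "x": -0.013, "y": -0.24, "z": 0.17, "claw": 0}]'

```text
time_s: 8.65
tool_pos: [0.5257, -0.2104, 0.2508]
tool_rot: [-180.0, -0.1, 80.8]
force: [0.2, 0.4, -0.8]
grip_width: 0.0006
```

```bash
python3 - <<'E'
from h import *
o=status.get_obs(); print(o['time_s'],o['tool_pos'],o['force'])
t=vision.read_camera('top')[:,:,::-1]
cv2.imwrite('pics/t4.png',cv2.resize(t[140:320,180:440],None,fx=3,fy=3,interpolation=cv2.INTER_CUBIC))
cv2.imwrite('pics/w4.png',vision.read_camera('wrist')[:,:,::-1])
a=cv2.imread('pics/top0.png')
cv2.imwrite('pics/t0c.png',cv2.resize(a[140:320,180:440],None,fx=3,fy=3,interpolation=cv2.INTER_CUBIC))
E
```

```text
8.65 [ 0.5257367  -0.21042977  0.25081193] [ 0.231557    0.37080569 -0.8170025 ]
```

View pics/t4.png

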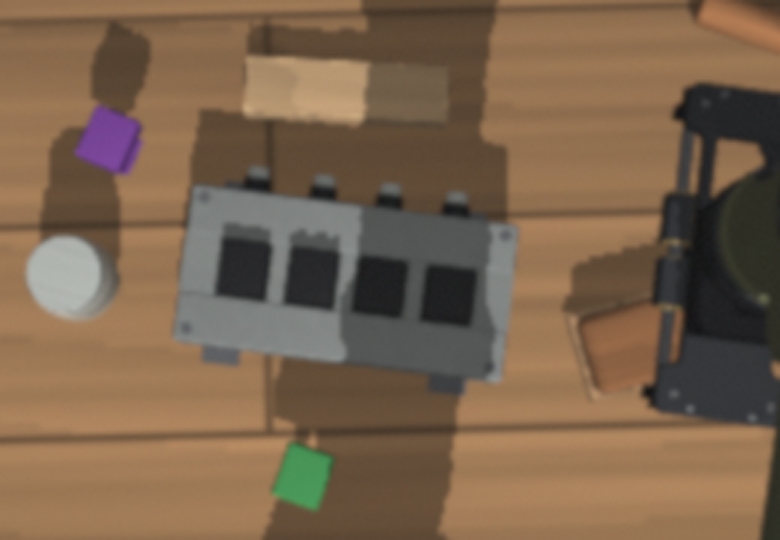

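View pics/t0c.png

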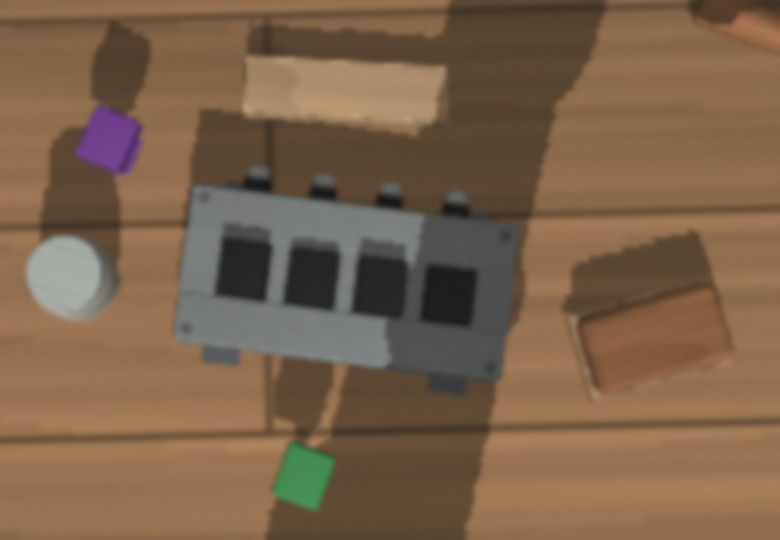

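View pics/w4.png

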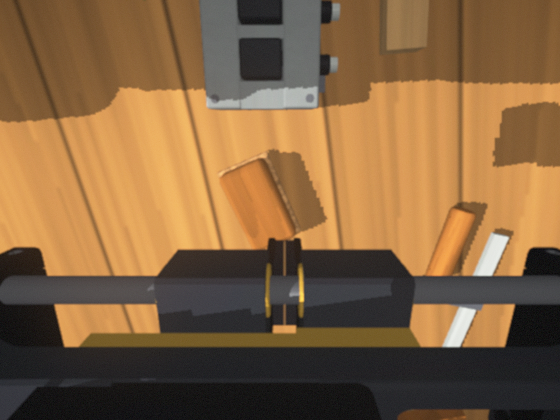

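On the way up the key pushed back with 2.6 N at z 0.0805, where before it gave none. Its shadow, at (312,240) in the enlarged top view, now matches its left neighbour's. The block, jar and offcut haven't moved and the tool is clear at z 0.25. Handing in.

```bash
python3 - <<'E'
from cell import workorder
print(workorder.sign_off())
E
```

```text
the job is handed in; nothing more can be done
None
```

The latched key was the second one in the row, counting from the end nearest the jar, at about (0.539, 0.030). I pressed it home with the closed fingertips and it sprang back up. The job is handed in at about 9 s on the robot's clock.

- **Finding it:** its shadow was about half as long as the other lit keys' in the top and wrist views. By touch, there was no force at TCP z 0.0803, then about 3.3 N from 0.079 down, so its top was about 4 mm low. One check was inconclusive: at 0.0787 a free key would have pushed about the same, so I lifted and averaged readings at 0.0803 to settle it.
- **Pressing it:** TCP z went down to 0.0744. The force rose to 10 N with almost no further movement, so it was on its stop.
- **Last checks:** as I withdrew, the key pushed back with 2.6 N at z 0.0805, as a free key should. In the top view its shadow now matches that of the key at the jar end.
- **The rest of the scene:** I touched no other key. The sanding block, jar, offcut and both look-alikes showed no movement, and the gripper was clear at z 0.25 with no contact.
- **Not checked:** the key farthest from the jar was in the arm's shadow in every view, and I did not tap it. I took it as free because only one key was latched.

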